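Egg in the cooker, timer to six minutes

ROBOT

A 6-joint arm with a two-finger parallel gripper is mounted at the origin on a cart in front of the work surface, level with it; the furniture and walls round the work are solid. World frame = base frame: x ahead of the robot, y to its left, z up, the work surface at z = 0. Lengths are in mm, angles in rad, forces in N, time in s.
With the tool pointing down it reaches from about 325 to 1000 mm from the base axis. Payload 5.1 kg.
Tool frame: the origin (TCP) lies at the very end of the fingers, on their centre line; the grasp point (between the pads) lies 19 mm behind it; z points along the fingers, y is the line along which they close (so a half turn about z gives the same grasp; the last joint's range is limited). The gripper opens to 85 mm and grips with 20 to 120 N. Pads are 22 mm wide; open, the fingers measure 114 mm over their backs; the gripper's body (76 mm by 85 mm) begins 54 mm behind the grasp point. The pads swing forward as they close: fully open they stand 13 mm farther back than shut.
Start: joints at [-1.254, 0.124, 1.65, -0, 1.367, -0.083], TCP at [252.969, -598.741, 205.822] pointing down, gripper open.
Joint ranges: [-2.61, 2.61], [-1.02, 2.33], [0.03, 2.71], [-1.35, 4.49], [0.32, 2.68], [-2.91, 2.91]. Speed limits (rad/s): [2.57, 2.57, 3.14, 3.14, 3.14, 3.14].

INTERFACE

Orientations are given as a 3x3 rotation matrix whose columns are the frame's x, y, z axes.
In Python, from cell import robot gives the robot as it stands.
- The arm moves only by the tool carry_out, never from a script. Its arguments are lists of equal length, an entry for each row: "offset": the shift along the tool's x, y, z in units of 0.5 m (1.0 is 0.5 m), a list of three; "twist": the turn, a rotation vector about the tool's x, y, z in units of 45 degrees (1.0 is 45 degrees), a list of three; "fingers": the opening, from 0 (shut) to 1 (fully open). In form: {"offset": [[x, y, z], ...], "twist": [[rx, ry, rz], ...], "fingers": [fingers, ...]}. A call has 1 to 8 rows; each row is the pose to reach, as a shift and turn from the pose commanded when the call began, along the tool's axes at that moment; what a row does not reach only later rows make up. A row lasts 1/8 s, in which the tool goes at most 62.5 mm and 10.7 degrees, less where a joint would pass 70% of its speed; a pose out of reach is approached as far as the arm can. A call with a number of a shift or a turn outside -1 to 1 is refused whole. A call with a gripper value outside its range is refused whole. The fingers move at their own pace and stop on an object; the grip force is fixed at half the most. Time passes only in rows, so rows that repeat a pose let the fingers close. It gives the time, the measured TCP pose, the force, the opening and the grip force at its end, in the units of the state.
- robot.state(): the state, without advancing time (a new reading comes with each control period).
- robot.grab_frame(name): name is "side" or "top"; returns (picture, depth): 384x512x3 uint8, blue, green, red; 384x512 float32, mm along the optical axis (not along the pixel's ray), 0 where there is no reading.
- robot.camera_info(name): a dict with "K" (3x3 intrinsics, pixels), "rvec" (rotation vector, rad) and "tvec" (3), from world to camera coordinates, as OpenCV has them. Camera axes: x right, y down, z forward; pixel columns grow to the right and rows downward; lengths in mm; the calibration is good to about 2 mm. A picture is of the moment at which its call begins. camera_info takes no time and is no camera call.
- robot.job_done(): hands the job in; it is judged then, once.
Trained networks look in the newest picture that a camera, given by its name, has taken for a name from the list of things; names that differ only in an ending like _2 or _b are one class to them, and where a whole thing is asked for, a point or a joint stands for the part that bears it (a point fixed in the world has none). Each returns a list of dicts, best first, with "conf" (0 to 1); they miss things now and then, are a little off and sometimes report something else, mostly with a low value. They report only what shows in the picture. A call takes as long as a camera call. They do not tell look-alikes from the thing itself.
- robot.boxes_of(camera, name): "rect" ([centre column, centre row, width, height] in pixels, round what is visible of it).
- robot.pinpoint(camera, name): "pixel" ([column, row] in pixels: a listed point, or the origin of a listed thing).
The state is a dict: "time": time; "qpos": joint angles; "qd": joint speeds; "tau": joint torques, N m; "ee_pos": TCP position; "eef_rot": TCP orientation; "wrist_force": force on the tool from outside, world axes, zero at the start; "moment": the same for the moment, N m; "finger_gap": finger opening in mm; "gripper_force": force on a finger pad.
Only numpy, scipy, OpenCV 4.12 (cv2) and the standard library are available. Lean on these libraries where they do the work, as an engineer would, in place of code of your own. Each camera call takes 0.05 s, during which the arm holds its last target. There are 200 camera calls.

TASK

Take the larger egg from the wooden rack and stand it, blunt end down as it is now, in the steel cup of the egg cooker; do not drop it or lay it over, and leave the small egg in its place and the salt shaker and the mug where they are. Only when the egg stands there released, turn the timer dial clockwise, one click a minute, until it rests at six minutes: the sixth mark after the long 'off' mark.

Things in the scene. Friction and masses are not known exactly. Their poses are not given: they have to be found in the camera images.
- egg: The larger of two brown eggs, to be cooked: 64 mm tall, widest (48 mm across) 24 mm above its blunt underside, about 65 g (varies). It stands blunt end down in one of the rack's two cups (which one varies); the upper 47 mm stand clear of the cup. Origin: the lowest point of its blunt end; z along its length, up to the pointed end.
- small_egg: The small brown egg, 48 mm tall and 36 mm across, in the rack's other cup. Leave it there. Origin: lowest point of its blunt end; z up.
- rack: Wooden egg rack, fixed: board 76 (x) by 180 (y) by 12 mm, with two round cups at y = +46 and y = -46 mm, their rims 54 mm across and 37 mm above the worktop. Origin: centre of its underside, on the worktop; z up, y roughly away from the robot.
- cooker: Egg cooker, fixed: white housing 140 (x) by 262 (y) mm, flat grey top deck 56 mm above the worktop. The steel egg cup stands on the deck at x = 0, y = +68 mm, the black timer dial at x = 0, y = -62 mm. Origin: centre of its underside, on the worktop; z up, y away from the robot (turned up to 20 degrees either way).
- cooker_seat (a point): The place of the egg's lowest point (egg origin) when it is seated: on the axis of the cooker's steel cup, 64 mm above the worktop. The cup is a cone that centres the egg: mouth 46 mm inside, rim 54 mm outside and 81 mm above the worktop; the egg touches it inside, about 7 mm below the rim. Axes as the cooker's.
- dial (a joint): Timer dial's angle, rad: 0 at the long off mark (bar to the cooker's +y), growing clockwise from above, stops at 0 and 4.71 (nine minutes). A detent holds it every 0.5236 rad, one click a minute; six minutes is 3.142 (bar to the cooker's -y). Past half way it snaps on to the next click by itself. A click takes about 7 N pushed 30 mm from the axis. Starts at 0 to 3 minutes.
- dial_axis (a point): Point on the dial's upright axis at the top of its black disc, 70 mm above the worktop; the disc is 82 mm across. Ten white marks lie round it on the deck, 30 degrees apart over three quarters of a turn: the long first one is off. Turns with the dial: its y axis points along the bar, towards the end that points at the marks.
- dial_grip (a point): Point on the dial's upright grip bar, 30 mm from the dial's axis and 82 mm above the worktop; turns with the dial. The bar is 12 mm thick, stands 24 mm above the disc (top 94 mm above the worktop), and runs from 19 mm behind the axis to 41 mm in front of it; a white line on top marks the pointing end. It can be pushed from its side with closed fingertips.
- salt_shaker: Grey and white salt shaker, 44 mm across, 90 mm tall, standing left of the cooker. Leave it alone. Origin: centre of its underside.
- mug_a: White mug with dark dots, about 92 x 127 x 93 mm, left of the work. Leave it alone. Origin: centre of its underside.
Not all that is in view belongs to the job. What is shaped like the egg but pink or red is not meant.

How it is judged:
By the outcome, as a careful person would: the job done as asked, in the order asked, and still so for the second after the job is handed in, with the robot touching nothing.
It also fails if it takes over 58 s, if anything falls off the work surface, if the arm or the gripper's body presses on something with over 40 N, if the wrist force passes 120 N, or if a joint passes its speed limit or range.

## Working session

There is one attempt and no reset: what is moved stays moved. The work goes in short steps, Python scripts to look and compute and a tool call to move; the robot and the scene stay as the last step left them, time stands still between calls to the robot, and variables do not carry over. Pictures are saved under pics/ and viewed, at most 10 in all, crops included, and the job is handed in when it is done.

Besides the shell and the picture viewer there is one more tool, called after "Request:" by a JSON object that holds its "op" and its "data". carry_out: Moves the arm, as the interface text tells. Shifts and turns lie within -1 to 1; 1 stands for 0.5 m of shift or 45 degrees of turn. Its arguments: {"type":"object","properties":{"offset":{"type":"array"},"twist":{"type":"array"},"fingers":{"type":"array"}},"required":["offset","twist","fingers"]}

```bash
mkdir -p pics
cat > h.py <<'E'
import numpy as np, cv2
from cell import robot
def cam(n):
    c=robot.camera_info(n);K=np.array(c["K"],float);R=cv2.Rodrigues(np.array(c["rvec"],float))[0];t=np.array(c["tvec"],float).ravel();return K,R,t
def ray(n,p,z):
    "pixel ray cut with height z"
    K,R,t=cam(n);o=-R.T@t;d=R.T@np.linalg.solve(K,[p[0],p[1],1]);return o+d*(z-o[2])/d[2]
def proj(n,P):
    K,R,t=cam(n);q=(R@np.atleast_2d(P).T).T+t;q=q@K.T;return q[:,:2]/q[:,2:]
def cloud(n,depth):
    K,R,t=cam(n);v,u=np.mgrid[:depth.shape[0],:depth.shape[1]]
    c=np.stack([(u-K[0,2])/K[0,0]*depth,(v-K[1,2])/K[1,1]*depth,depth],-1);return (c-t)@R
E
cat > a.py <<'E'
from h import *
print(robot.state())
ims=[]
for n in("top","side"):
    im,d=robot.grab_frame(n);cv2.imwrite(f"pics/{n}0.png",im);np.save(f"{n}0.npy",d);
    for nm in("egg","small_egg","rack","cooker","cooker_seat","dial_axis","dial_grip","salt_shaker","mug_a"):
        print(n,nm,[(np.round(x["pixel"],1).tolist(),round(x["conf"],2)) for x in robot.pinpoint(n,nm)[:4]])
    for nm in("egg","dial"):print(n,nm,[(np.round(x["rect"],1).tolist(),round(x["conf"],2)) for x in robot.boxes_of(n,nm)[:5]])
    K,R,t=cam(n);print("cam",-R.T@t,R[2])
E
PYTHONPATH=$PYTHONPATH:. python3 a.py; ls
```

```text
{'time': 0.0, 'qpos': array([-1.25359610e+00,  1.24520480e-01,  1.65165554e+00, -9.29657647e-06,
        1.36750119e+00, -8.26208650e-02]), 'qd': array([ 5.82618713e-04,  4.08183179e-04, -1.10563984e-03,  5.85682974e-04,
        3.84675576e-04,  1.53568947e-06]), 'tau': array([-1.72955170e-03, -4.23626482e+01, -3.65450335e+01, -1.88004274e-04,
        7.24161247e-03, -5.41387010e-06]), 'ee_pos': array([ 252.76761809, -598.12694765,  204.55403465]), 'eef_rot': array([[ 9.21129969e-01,  3.89254602e-01, -6.58838492e-04],
       [ 3.89255126e-01, -9.21127861e-01,  1.97771818e-03],
       [ 1.62961413e-04, -2.07819175e-03, -9.99997827e-01]]), 'wrist_force': array([ 0.40129875,  0.11298987, -0.08787934]), 'moment': array([-0.00659521,  0.00134707, -0.05125249]), 'gripper_force': 0.0, 'finger_gap': 85.52908522907835}
top egg [([380.5, 190.2], 0.67), ([350.2, 188.2], 0.61), ([348.3, 158.4], 0.57), ([327.5, 163.4], 0.5)]
top small_egg [([358.5, 215.6], 0.47)]
top rack [([354.0, 201.3], 0.77)]
top cooker [([283.6, 196.5], 0.91)]
top cooker_seat [([282.2, 175.1], 0.66)]
top dial_axis [([288.3, 
[... 582 characters left out ...]
 small_egg [([226.2, 289.9], 0.75)]
side rack [([243.3, 296.3], 0.95)]
side cooker [([248.9, 234.5], 0.85)]
side cooker_seat [([271.3, 220.9], 0.91)]
side dial_axis [([231.1, 220.2], 0.61)]
side dial_grip [([228.1, 225.3], 0.9)]
side salt_shaker [([235.9, 186.2], 0.69)]
side mug_a [([263.1, 140.1], 0.94)]
side egg [([261.4, 315.7, 17.5, 19.6], 0.88), ([263.1, 283.6, 20.1, 19.9], 0.84), ([232.1, 224.5, 29.6, 20.8], 0.66), ([305.2, 285.4, 20.7, 15.2], 0.65), ([289.1, 265.6, 14.7, 20.9], 0.5)]
side dial [([232.3, 224.8, 31.7, 19.9], 0.57), ([225.1, 284.9, 7.7, 19.5], 0.17)]
cam [  512.94832296 -1268.02712672   983.05336804] [ 0.02939455  0.81304239 -0.58146197]
a.py
h.py
pics
side0.npy
top0.npy
```

```bash
cat > b.py <<'E'
from h import *
t=cv2.imread("pics/top0.png");s=cv2.imread("pics/side0.png")
cv2.imwrite("pics/c1.png",cv2.resize(t[130:250,235:415],None,fx=4.4,fy=4.4,interpolation=cv2.INTER_CUBIC))
cv2.imwrite("pics/c2.png",cv2.resize(s[195:345,180:330],None,fx=4,fy=4,interpolation=cv2.INTER_CUBIC))
for n,nm,p,z in [("top","seat",(282.2,175.1),64),("side","seat",(271.3,220.9),64),("top","axis",(288.3,212.1),70),("side","axis",(231.1,220.2),70),("top","grip",(296.5,212.2),82),("side","grip",(228.1,225.3),82),
 ("top","egg380",(380.5,190.2),14),("top","egg350",(350.2,188.2),14),("side","egg257",(257.3,290.1),14),("side","small",(226.2,289.9),14),("top","small",(358.5,215.6),14),("top","rack",(354,201.3),0),("side","rack",(243.3,296.3),0),("top","cooker",(283.6,196.5),0),("side","cooker",(248.9,234.5),0)]:
    print(n,nm,np.round(ray(n,p,z),1))
E
python3 b.py
```

```text
top seat [ 605.  -101.4   64. ]
side seat [ 593.5 -118.6   64. ]
top axis [ 481.7 -116.5   70. ]
side axis [ 473.1 -123.7   70. ]
top grip [ 480.4 -141.8   82. ]
side grip [ 465.6 -162.5   82. ]
top egg380 [ 549.6 -445.6   14. ]
top egg350 [ 559.4 -340.5   14. ]
side egg257 [ 548.4 -351.9   14. ]
side small [ 465.4 -351.3   14. ]
top small [ 464.  -364.5   14. ]
top rack [ 514.3 -355.6    0. ]
side rack [ 511.1 -361.1    0. ]
top cooker [ 537.8 -110.1    0. ]
side cooker [ 526.9 -106.4    0. ]
```

View pics/c1.png

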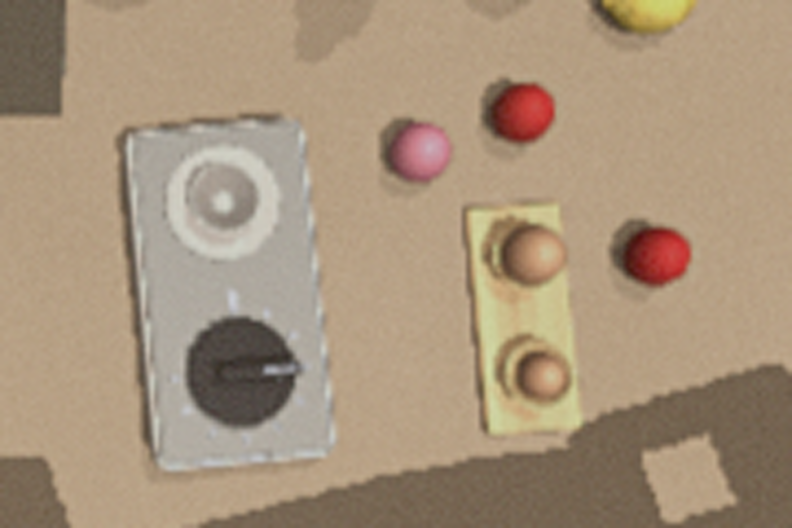

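View pics/c2.png

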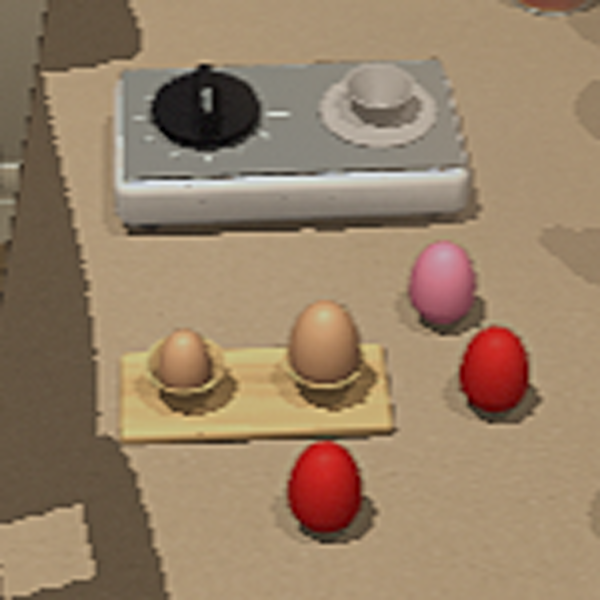

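Larger brown egg: top (356,188), side (261,284), in the rack's far cup. Possible confusions in the top view are the small brown egg (358,215), the pink egg (330,164) and the red eggs (354,156) and (384,188). I choose the brown one in the far cup. The dial bar points right, about 90° clockwise from the long off mark, so it reads about 3 minutes.

```bash
cat > c.py <<'E'
from h import *
from scipy.optimize import least_squares
for n in("top","side"):
    im=cv2.imread(f"pics/{n}0.png");W=cloud(n,np.load(f"{n}0.npy"));X,Y,Z=W[...,0],W[...,1],W[...,2]
    def show(nm,m):
        P=W[m];r=cv2.minAreaRect(P[:,:2].astype(np.float32));c=cv2.minEnclosingCircle(P[:,:2].astype(np.float32))
        print(n,nm,len(P),"mean",P.mean(0).round(1),"z",np.percentile(P[:,2],[2,50,98]).round(1),"rect",np.round(r[0],1),np.round(r[1],1),round(r[2],1),"circ",np.round(c[0],1),round(c[1],1))
    near=lambda x,y,r:(np.hypot(X-x,Y-y)<r)
    show("table",near(700,-350,30))
    show("deck",near(540,-115,160)&(abs(Z-56)<5))
    show("cup>74",near(600,-110,40)&(Z>74))
    show("disc",near(478,-118,50)&(Z>65)&(Z<76))
    show("bar",near(478,-118,50)&(Z>86))
    show("egg",near(555,-352,30)&(Z>42))
    show("small",near(465,-355,30)&(Z>42))
    show("rackboard",near(512,-356,110)&(abs(Z-12)<5)&(abs(Y+356)<60))
    # sphere-ish fit of egg: axis location, ellipsoid upper half a=24, c=40 centre z=14+24+... 
    for nm,x,y,a,h in(("egg",555,-352,24,64),("small",465,-358,18,48)):
        P=W[near(x,y,35)&(Z>44)]
        zw=14+24*h/64; c=h*40/64
        f=lambda p:(np.sqrt(((P[:,0]-p[0])**2+(P[:,1]-p[1])**2)/a**2+((P[:,2]-p[2])/c)**2)-1)*a
        s=least_squares(f,[x,y,zw],loss="soft_l1",f_scale=2);print("  fit",nm,s.x.round(1),"rms",np.sqrt(np.mean(f(s.x)**2)).round(2))
E
python3 c.py
```

```text
top table 195 mean [ 700.6 -346.4   14.6] z [-4.6  1.2 63.2] rect [ 701.4 -348.1] [54.4 58.2] 57.1 circ [ 699.8 -349.8] 29.7
top deck 2101 mean [ 539.7 -114.    56.6] z [52.  56.7 60.7] rect [ 535.1 -115.1] [253.5 133.7] 3.6 circ [ 535.4 -116.5] 138.6
top cup>74 100 mean [ 604.3 -111.7   79.5] z [74.3 79.5 84.9] rect [ 602.8 -111.9] [50.9 51.4] 43.0 circ [ 603.2 -111.2] 26.7
top disc 411 mean [ 473.1 -117.3   70.5] z [65.9 70.5 74.8] rect [ 472.3 -118.7] [79.4 78.6] 89.5 circ [ 473.3 -119.4] 40.8
top bar 70 mean [ 474.3 -129.9   94. ] z [87.5 94.3 98.5] rect [ 474.1 -129.2] [11.9 57.6] 3.6 circ [ 474.8 -129.1] 28.8
top egg 161 mean [ 555.4 -341.3   70.3] z [46.9 71.9 86.5] rect [ 557.1 -344.6] [44.5 41. ] 5.2 circ [ 556.9 -346.6] 22.9
top small 80 mean [ 464.8 -348.6   55.2] z [42.7 56.1 66.1] rect [ 464.4 -348.9] [30.6 30.2] 88.4 circ [ 465.  -351.1] 17.5
top rackboard 712 mean [ 510.3 -344.2   12.2] z [ 7.6 12.3 16.5] rect [ 512.1 -362.5] [179.6 102.6] 3.0 circ [ 510.6 -349.8] 95.5
  fit egg [ 557.3 -348.4   44.3] rms 1.14
  fit small [ 465.4 -352.6   34.1] rms 1.08
side table 271 
[... 377 characters left out ...]
6 mean [ 474.1 -126.7   68.6] z [65.4 68.6 72.9] rect [ 474.7 -123.8] [78.8 77.9] 63.7 circ [ 473.8 -126. ] 42.2
side bar 55 mean [ 475.  -138.5   91.6] z [86.8 91.8 94.4] rect [ 474.9 -136.2] [ 8.9 61.4] 1.5 circ [ 476.3 -136.2] 30.7
side egg 273 mean [ 557.5 -362.8   64.4] z [42.8 65.5 82.3] rect [ 559.  -359.5] [45.7 36.3] 2.5 circ [ 558.3 -354.5] 23.9
side small 115 mean [ 466.3 -363.2   53. ] z [42.8 53.2 62.1] rect [ 465.4 -361.8] [24.7 31.8] 84.3 circ [ 465.7 -360.5] 16.2
side rackboard 992 mean [ 509.5 -364.5   10.7] z [ 7.3 10.7 14.7] rect [ 512.1 -355.8] [179.3  79.8] 3.6 circ [ 511.5 -355.4] 95.6
  fit egg [ 558.  -350.7   42.1] rms 1.53
  fit small [ 466.  -356.8   31.7] rms 1.51
```

```bash
cat >> h.py <<'E'
def go(P,yaw=None,R=None):
    "shift/turn units from the measured pose to world P, tool-x yaw (deg); returns the tool pose reckoned"
    s=robot.state();R=np.array(s["eef_rot"]);d=R.T@(np.array(P,float)-s["ee_pos"])
    y0=np.degrees(np.arctan2(R[1,0],R[0,0]))
    print("offset",(d/500).round(4),"yaw0",y0.round(2),"twist z",None if yaw is None else round((y0-yaw)/45,4))
E
python3 -c "
from h import *
go([557.6,-349.5,140]);go([557.6,-349.5,120])"
```

```text
offset [ 0.7552 -0.222   0.1316] yaw0 22.91 twist z None
offset [ 0.7552 -0.222   0.1716] yaw0 22.91 twist z None
```

Request:
{"op": "carry_out", "data": {"offset": [[0.755,-0.222,0.13],[0.755,-0.222,0.13],[0.755,-0.222,0.13],[0.755,-0.222,0.13],[0.755,-0.222,0.13],[0.755,-0.222,0.13],[0.755,-0.222,0.13],[0.755,-0.222,0.13]], "twist": [[0,0,0],[0,0,0],[0,0,0],[0,0,0],[0,0,0],[0,0,0],[0,0,0],[0,0,0]], "fingers": [1,1,1,1,1,1,1,1]}}

```text
time: 2.2
ee_pos: [558.1, -348.6, 140.3]
eef_rot: [[0.92, 0.391, -0.001], [0.391, -0.92, 0.0], [-0.001, -0.001, -1.0]]
wrist_force: [-0.2, 0.2, -0.6]
finger_gap: 85.3
gripper_force: 0.0
```

```bash
python3 -c "
from h import *
s=robot.state();print(s['time'],s['ee_pos'],s['qpos'])
go([557.6,-349.5,38])
im,d=robot.grab_frame('side');cv2.imwrite('pics/s1.png',cv2.resize(im[195:345,180:330],None,fx=4,fy=4,interpolation=cv2.INTER_CUBIC))"
```

```text
2.2 [ 558.09072477 -348.58120523  140.30187482] [-6.39668208e-01  1.88398052e-01  1.69044245e+00 -4.31714434e-04
  1.26368837e+00  5.29039026e-01]
offset [-0.0015  0.0014  0.2046] yaw0 23.05 twist z None
```

View pics/s1.png

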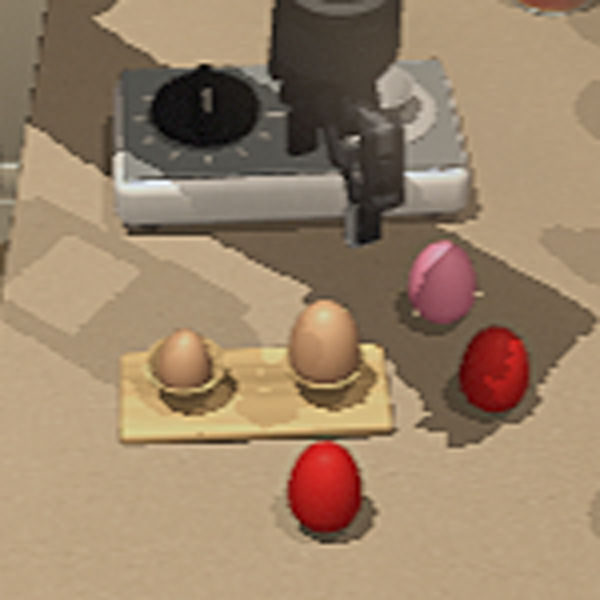

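The open gripper straddles the larger brown egg at side crop (325,345), with its tips at crop (300,145) and (362,235). The egg is undisturbed, so I descend, then close.

Request:
{"op": "carry_out", "data": {"offset": [[-0.0015,0.0014,0.08],[-0.0015,0.0014,0.15],[-0.0015,0.0014,0.19],[-0.0015,0.0014,0.204],[-0.0015,0.0014,0.204]], "twist": [[0,0,0],[0,0,0],[0,0,0],[0,0,0],[0,0,0]], "fingers": [1,1,1,1,1]}}

```text
time: 2.88
ee_pos: [557.2, -351.3, 39.5]
eef_rot: [[0.921, 0.389, 0.001], [0.389, -0.921, -0.001], [0.0, 0.001, -1.0]]
wrist_force: [0.5, 0.4, 0.1]
finger_gap: 85.6
gripper_force: 0.0
```

Request:
{"op": "carry_out", "data": {"offset": [[0,0,0],[0,0,0],[0,0,0],[0,0,0],[0,0,0],[0,0,0],[0,0,0],[0,0,0]], "twist": [[0,0,0],[0,0,0],[0,0,0],[0,0,0],[0,0,0],[0,0,0],[0,0,0],[0,0,0]], "fingers": [0.8,0.7,0.62,0.56,0.5,0.5,0.45,0.45]}}

```text
time: 3.88
ee_pos: [556.9, -349.8, 39.0]
eef_rot: [[0.921, 0.389, -0.001], [0.389, -0.921, 0.001], [-0.0, -0.001, -1.0]]
wrist_force: [-1.9, 4.7, 4.0]
finger_gap: 38.3
gripper_force: 2.9
```

```bash
python3 -c "
from h import *
s=robot.state();print(s['wrist_force'],s['finger_gap'],s['gripper_force'])
a,d=robot.grab_frame('side');b,d2=robot.grab_frame('top');np.save('s2.npy',d)
r=lambda i:cv2.resize(i,(400,400),interpolation=cv2.INTER_CUBIC)
cv2.imwrite('pics/s2.png',np.hstack([r(a[235:315,220:300]),r(b[145:225,320:400])]))"
```

```text
[-1.85122359  4.6839387   4.02535439] 38.2735216962218 2.8510993346571922
```

View pics/s2.png

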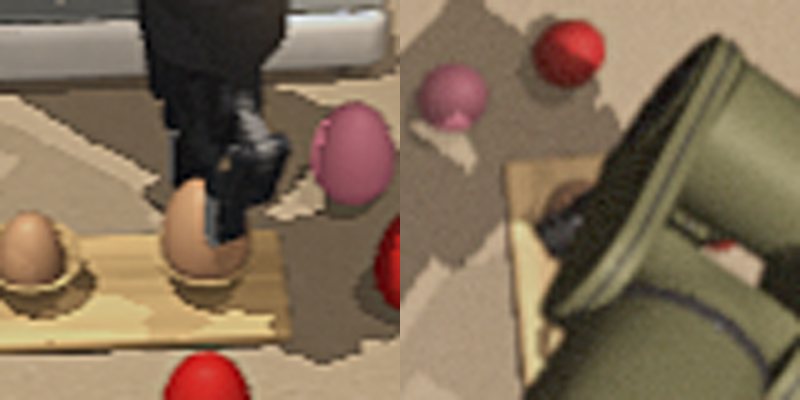

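```bash
python3 -c "
from h import *
from scipy.optimize import least_squares
im=cv2.imread('pics/side0.png')
W=cloud('side',np.load('s2.npy'));W0=cloud('side',np.load('side0.npy'))
a,_=robot.grab_frame('side')
hsv=cv2.cvtColor(a,cv2.COLOR_BGR2HSV)
near=lambda W:np.hypot(W[...,0]-557,W[...,1]+350)<40
br=(hsv[...,2]>90)&(hsv[...,1]>60)
for w,m in((W0,near(W0)&(W0[...,2]>42)),(W,near(W)&(W[...,2]>42)&br)):
    P=w[m]
    f=lambda p:(np.sqrt(((P[:,0]-p[0])**2+(P[:,1]-p[1])**2)/24**2+((P[:,2]-p[2])/40)**2)-1)*24
    s=least_squares(f,[557,-350,42],loss='soft_l1',f_scale=2);print(len(P),s.x.round(1),np.sqrt(np.mean(f(s.x)**2)).round(2))
d=near(W)&(hsv[...,2]<70)&(W[...,2]>30)&(W[...,2]<110)&(W[...,1]<-352)
P=W[d];
for z in range(36,100,6):
    q=P[(P[:,2]>=z)&(P[:,2]<z+6)]
    if len(q):print(z,len(q),q.mean(0).round(1),q.min(0).round(1),q.max(0).round(1))
"
```

```text
273 [ 558.  -350.7   42.1] 1.53
731 [ 566.4 -358.9  338.3] 71.71
66 1 [ 561.5 -376.6   69.7] [ 561.5 -376.6   69.7] [ 561.5 -376.6   69.7]
72 7 [ 566.6 -381.6   76.5] [ 561.2 -384.1   73.1] [ 571.5 -377.2   77.7]
78 10 [ 567.1 -382.5   81.2] [ 561.  -385.9   78.1] [ 573.8 -379.    83.7]
84 10 [ 567.2 -381.6   87.4] [ 560.9 -384.5   85. ] [ 573.6 -376.5   89.9]
90 7 [ 565.4 -381.7   92.3] [ 560.8 -386.2   90.1] [ 573.3 -376.1   95.1]
96 2 [ 559.4 -378.    98. ] [ 555.7 -381.8   96.5] [ 563.1 -374.2   99.5]
```

```bash
python3 -c "
from h import *
W=cloud('side',np.load('s2.npy'));W0=cloud('side',np.load('side0.npy'))
for c in(256,259,262,265,268):
    print(c);
    for r in range(264,292,3):print(r,W[r,c].round(0),W0[r,c].round(0))
" | tr -s ' '
```

```text
256
264 [ 544. -335. 93.] [ 547. -236. -2.]
267 [ 544. -339. 86.] [ 547. -247. -2.]
270 [ 544. -335. 71.] [ 547. -259. -2.]
273 [ 544. -350. 76.] [ 544. -349. 75.]
276 [ 544. -358. 72.] [ 544. -354. 69.]
279 [ 544. -361. 65.] [ 544. -363. 67.]
282 [ 544. -367. 60.] [ 544. -367. 60.]
285 [ 544. -370. 52.] [ 544. -368. 50.]
288 [ 544. -370. 41.] [ 544. -370. 41.]
291 [ 544. -370. 29.] [ 544. -372. 32.]
259
264 [ 550. -377. 134.] [ 556. -237. -0.]
267 [ 552. -335. 82.] [ 555. -251. 1.]
270 [ 552. -336. 73.] [ 552. -343. 79.]
273 [ 551. -356. 81.] [ 551. -358. 83.]
276 [ 551. -360. 75.] [ 551. -359. 74.]
279 [ 551. -366. 70.] [ 551. -367. 71.]
282 [ 551. -374. 67.] [ 551. -372. 65.]
285 [ 552. -373. 55.] [ 552. -372. 54.]
288 [ 552. -377. 48.] [ 552. -375. 47.]
291 [ 552. -376. 36.] [ 552. -376. 36.]
262
264 [ 557. -383. 139.] [ 564. -235. -2.]
267 [ 557. -385. 131.] [ 564. -246. -3.]
270 [ 558. -380. 116.] [ 559. -348. 85.]
273 [ 558. -382. 107.] [ 559. -357. 82.]
276 [ 558. -378. 93.] [ 559. -363. 78.]
279 [ 558. -381. 85.] [ 559. -365. 69.]
282 [ 559. -379. 72.] [ 559. -371. 64.]
285 
[... 231 characters left out ...]
-256. -5.]
273 [ 564. -399. 124.] [ 567. -355. 80.]
276 [ 564. -402. 117.] [ 567. -363. 78.]
279 [ 566. -384. 88.] [ 567. -367. 71.]
282 [ 566. -384. 77.] [ 567. -371. 64.]
285 [ 567. -370. 52.] [ 567. -371. 53.]
288 [ 568. -372. 43.] [ 567. -374. 45.]
291 [ 568. -374. 34.] [ 567. -379. 39.]
268
264 [ 570. -414. 169.] [ 582. -237. -1.]
267 [ 570. -415. 160.] [ 581. -246. -3.]
270 [ 570. -413. 148.] [ 581. -261. -1.]
273 [ 571. -410. 134.] [ 580. -271. -3.]
276 [ 572. -398. 113.] [ 575. -354. 68.]
279 [ 574. -382. 86.] [ 575. -360. 64.]
282 [ 574. -375. 68.] [ 575. -367. 60.]
285 [ 575. -366. 48.] [ 575. -365. 47.]
288 [ 576. -363. 33.] [ 576. -367. 38.]
291 [ 577. -351. 9.] [ 577. -352. 11.]
```

```bash
python3 -c "
from h import *
for z in(130,140,150,160,170):print(z,proj('side',[[577,-395,z],[575,-390,z]]).round(1).tolist())
for z in(38,45,52,58,64):print(z,proj('side',[[565.5,-370,z],[570,-381,z]]).round(1).tolist())
"
```

```text
130 [[270.2, 270.1], [269.3, 268.7]]
140 [[270.3, 267.1], [269.4, 265.7]]
150 [[270.5, 264.2], [269.6, 262.7]]
160 [[270.6, 261.2], [269.7, 259.7]]
170 [[270.7, 258.1], [269.8, 256.7]]
38 [[264.1, 288.8], [266.0, 291.9]]
45 [[264.2, 286.9], [266.1, 290.0]]
52 [[264.3, 285.0], [266.2, 288.1]]
58 [[264.4, 283.4], [266.2, 286.5]]
64 [[264.4, 281.7], [266.3, 284.9]]
```

The egg hasn't moved, but the pads sit higher on it than expected: the tips show at z≈57 with the TCP at 39, and the gap is 38. I'll open, go 13 mm lower and close again, watching gap and force.

Request:
{"op": "carry_out", "data": {"offset": [[0,0,0],[0,0,0],[0,0,0],[0,0,0.01],[0,0,0.02],[0,0,0.026],[0,0,0.026]], "twist": [[0,0,0],[0,0,0],[0,0,0],[0,0,0],[0,0,0],[0,0,0],[0,0,0]], "fingers": [0.8,0.8,0.8,0.8,0.8,0.8,0.8]}}

```text
time: 4.9
ee_pos: [556.8, -350.3, 25.2]
eef_rot: [[0.921, 0.389, -0.001], [0.389, -0.921, 0.001], [-0.0, -0.001, -1.0]]
wrist_force: [-0.8, 0.3, -0.1]
finger_gap: 68.2
gripper_force: 0.0
```

Request:
{"op": "carry_out", "data": {"offset": [[0,0,0],[0,0,0],[0,0,0],[0,0,0],[0,0,0],[0,0,0]], "twist": [[0,0,0],[0,0,0],[0,0,0],[0,0,0],[0,0,0],[0,0,0]], "fingers": [0.68,0.6,0.56,0.53,0.53,0.53]}}

```text
time: 5.65
ee_pos: [556.7, -349.3, 26.1]
eef_rot: [[0.921, 0.389, -0.001], [0.389, -0.921, 0.002], [-0.0, -0.003, -1.0]]
wrist_force: [-2.5, 5.4, 4.7]
finger_gap: 45.2
gripper_force: 2.6
```

Request:
{"op": "carry_out", "data": {"offset": [[0,0,0],[0,-0.004,0],[0,-0.004,0.006],[0,-0.004,0.013],[0,-0.004,0.013]], "twist": [[0,0,0],[0,0,0],[0,0,0],[0,0,0],[0,0,0]], "fingers": [0.75,0.75,0.75,0.75,0.75]}}

```text
time: 6.28
ee_pos: [555.9, -348.5, 18.6]
eef_rot: [[0.921, 0.389, -0.001], [0.389, -0.921, 0.001], [-0.001, -0.001, -1.0]]
wrist_force: [-0.3, 0.6, -0.1]
finger_gap: 64.4
gripper_force: 0.0
```

Request:
{"op": "carry_out", "data": {"offset": [[0,0,0],[0,0,0],[0,0,0],[0,0,0],[0,0,0],[0,0,0]], "twist": [[0,0,0],[0,0,0],[0,0,0],[0,0,0],[0,0,0],[0,0,0]], "fingers": [0.66,0.61,0.59,0.57,0.56,0.56]}}

```text
time: 7.02
ee_pos: [556.4, -348.7, 19.4]
eef_rot: [[0.921, 0.389, 0.0], [0.389, -0.921, -0.0], [0.0, 0.0, -1.0]]
wrist_force: [-0.4, -0.6, -0.7]
finger_gap: 47.8
gripper_force: 0.2
```

Request:
{"op": "carry_out", "data": {"offset": [[0,0,0],[0,0,0],[0,0,0],[0,0,0]], "twist": [[0,0,0],[0,0,0],[0,0,0],[0,0,0]], "fingers": [0.54,0.52,0.5,0.5]}}

```text
time: 7.52
ee_pos: [556.5, -349.1, 20.0]
eef_rot: [[0.921, 0.389, 0.001], [0.389, -0.921, -0.001], [0.0, 0.001, -1.0]]
wrist_force: [-0.2, -0.5, 5.2]
finger_gap: 43.6
gripper_force: 50.5
```

```bash
python3 -c "
from h import *
a,d=robot.grab_frame('side');np.save('s3.npy',d)
cv2.imwrite('pics/s3.png',cv2.resize(a[240:310,215:295],(800,600)[:2] if 0 else (640,560),interpolation=cv2.INTER_CUBIC))"
```

```text
(no output)
```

View pics/s3.png

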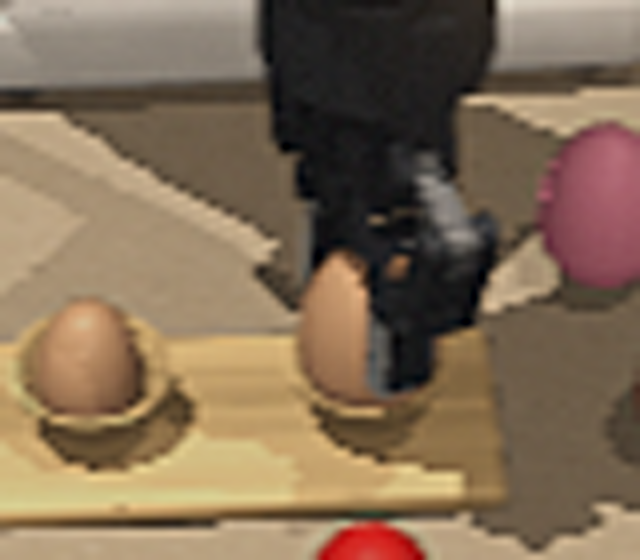

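The finger's tip now shows at crop (400,390), just above the cup rim. The egg is upright between the pads at crop (350,330), and the small egg is undisturbed. I'll lift it gently.

Request:
{"op": "carry_out", "data": {"offset": [[0,0,-0.01],[0,0,-0.03],[0,0,-0.06],[0,0,-0.1],[0,0,-0.15],[0,0,-0.2],[0,0,-0.22],[0,0,-0.22]], "twist": [[0,0,0],[0,0,0],[0,0,0],[0,0,0],[0,0,0],[0,0,0],[0,0,0],[0,0,0]], "fingers": [0.5,0.5,0.5,0.5,0.5,0.5,0.5,0.5]}}

```text
time: 8.57
ee_pos: [556.8, -349.0, 130.8]
eef_rot: [[0.921, 0.389, 0.002], [0.389, -0.921, -0.001], [0.001, 0.002, -1.0]]
wrist_force: [0.0, 0.2, -0.8]
finger_gap: 43.6
gripper_force: 50.0
```

```bash
python3 -c "
from h import *
s=robot.state();print(s['ee_pos'],s['finger_gap'],s['gripper_force'])
a,d=robot.grab_frame('side');np.save('s4.npy',d);print(robot.boxes_of('side','egg')[:4])
c=proj('side',[[557,-350,145]])[0].astype(int);print(c)
y,x=c[1]-35,c[0]-40
print(x,y);cv2.imwrite('pics/s4.png',cv2.resize(a[y:y+70,x:x+80],(640,560),interpolation=cv2.INTER_CUBIC))
go([603,-113,130])"
```

```text
[ 556.84866673 -349.03932201  130.83939482] 43.59531261702501 50.03174901008606
[{'rect': [303.4, 284.8, 19.4, 21.3], 'conf': 0.86}, {'rect': [262.2, 315.9, 21.9, 22.6], 'conf': 0.82}, {'rect': [290.6, 265.2, 15.9, 23.6], 'conf': 0.72}, {'rect': [261.8, 253.3, 21.9, 23.0], 'conf': 0.63}]
[261 253]
221 218
offset [ 0.2701 -0.3967 -0.0028] yaw0 22.91 twist z None
```

View pics/s4.png

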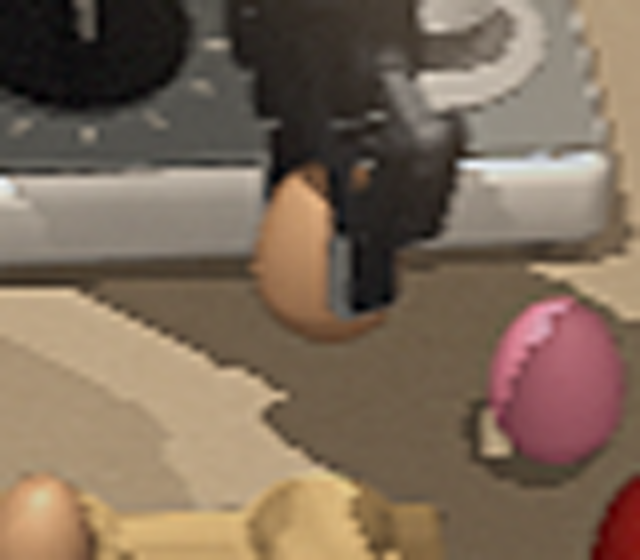

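```bash
python3 -c "
from h import *
a,_=robot.grab_frame('side')
sub=a[245:264,246:262].astype(int)
m=(sub[...,2]-sub[...,0]>45)  # egg orange
for i,r in enumerate(m):
    print(245+i,''.join('#' if q else '.' for q in r))
u,v=np.meshgrid(np.linspace(0,2*np.pi,120),np.linspace(-np.pi/2,np.pi/2,90))
def ex(c):
    z=np.sin(v)*np.where(v>0,40,24);P=np.stack([24*np.cos(v)*np.cos(u),24*np.cos(v)*np.sin(u),24+z],-1).reshape(-1,3)+c
    q=proj('side',P);return q.min(0).round(2),q.max(0).round(2)
print(ex([557,-349.5,131]),ex([557,-349.5,20]))
"
```

```text
245 ........########
246 .......#########
247 .......#########
248 .......#########
249 .......#########
250 ......##########
251 ......##########
252 ......#########.
253 ......#########.
254 .......########.
255 .......########.
256 ........#######.
257 .........#######
258 ..........######
259 ...........#####
260 ............####
261 ................
262 ................
263 ##..............
(array([252.28, 236.37]), array([271.43, 259.69])) (array([251.68, 268.75]), array([269.87, 290.73]))
```

Request:
{"op": "carry_out", "data": {"offset": [[0.02,-0.03,0],[0.07,-0.1,0],[0.13,-0.19,0],[0.19,-0.28,0],[0.24,-0.35,0],[0.265,-0.39,0],[0.27,-0.397,0],[0.27,-0.397,0]], "twist": [[0,0,0],[0,0,0],[0,0,0],[0,0,0],[0,0,0],[0,0,0],[0,0,0],[0,0,0]], "fingers": [0.5,0.5,0.5,0.5,0.5,0.5,0.5,0.5]}}

```text
time: 9.72
ee_pos: [603.1, -113.1, 128.9]
eef_rot: [[0.921, 0.39, -0.001], [0.39, -0.921, -0.0], [-0.001, -0.0, -1.0]]
wrist_force: [0.2, 0.4, 0.8]
finger_gap: 43.5
gripper_force: 50.1
```

```bash
python3 -c "
from h import *
s=robot.state();print(s['ee_pos'],s['finger_gap'],s['gripper_force'])
for n in('side','top'):
    a,d=robot.grab_frame(n)
    print(n,[(x['pixel'],x['conf']) for x in robot.pinpoint(n,'cooker_seat')[:2]])
    if n=='side':
        x0,y0=235,175;cv2.imwrite('pics/s5.png',cv2.resize(a[y0:y0+70,x0:x0+80],(640,560),interpolation=cv2.INTER_CUBIC))
go([603,-113,70]);go([603,-113,65])"
```

```text
[ 603.09445406 -113.07408322  128.89417477] 43.54767643246012 50.084976106882095
side [([270.5, 219.4], 0.73)]
top [([283.0, 173.3], 0.9)]
offset [ 0.0006 -0.0024  0.1184] yaw0 22.83 twist z None
offset [ 0.0006 -0.0024  0.1284] yaw0 22.83 twist z None
```

View pics/s5.png

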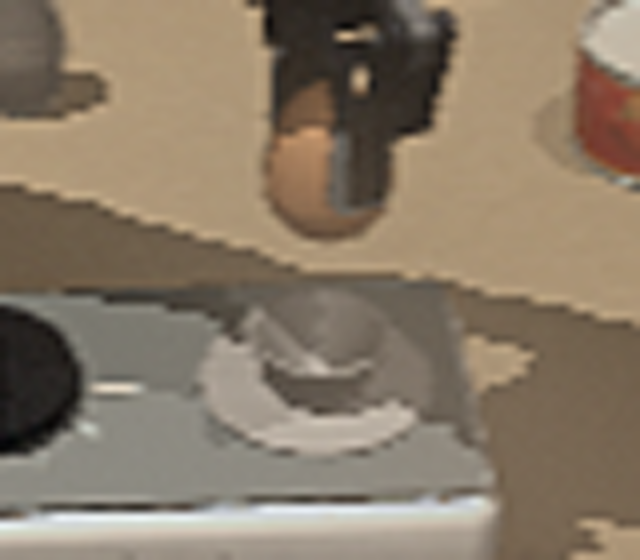

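```bash
python3 -c "
from h import *
print(proj('side',[[603,-113,81],[603,-140,81],[603,-113,72],[603,-86,81],[613,-113,81],[603,-113,152]]).round(2))
s=robot.state();print(s['ee_pos'])
a=cv2.imread('pics/s5.png')
b=cv2.GaussianBlur(a,(0,0),3)
for y in(315,330,345,370):print(y,b[y,200:440:8].mean(-1).round().astype(int).tolist())
go([602,-113,68])"
```

```text
[[274.62 215.3 ]
 [275.04 220.94]
 [274.5  217.66]
 [274.21 209.82]
 [277.96 215.31]
 [275.62 196.04]]
[ 603.20607563 -114.22187067  129.20322691]
315 [111, 84, 72, 74, 72, 80, 113, 138, 122, 100, 98, 102, 104, 106, 108, 112, 118, 118, 115, 114, 111, 109, 109, 104, 97, 95, 96, 96, 97, 96]
330 [121, 124, 115, 88, 77, 98, 121, 119, 115, 123, 120, 105, 100, 105, 113, 123, 122, 117, 114, 111, 108, 103, 101, 107, 112, 104, 97, 97, 97, 97]
345 [118, 131, 154, 161, 142, 138, 142, 124, 109, 111, 121, 130, 122, 106, 105, 115, 118, 114, 110, 106, 102, 97, 100, 111, 116, 116, 111, 103, 97, 97]
370 [139, 155, 157, 154, 155, 156, 159, 149, 99, 80, 98, 117, 137, 148, 166, 177, 154, 134, 135, 131, 111, 104, 112, 116, 116, 116, 116, 117, 114, 104]
offset [-0.0012 -0.0032  0.1224] yaw0 22.83 twist z None
```

Egg at crop (328,170) hangs over the steel cup at crop (318,330), aligned to about 1 mm. I'll lower it slowly.

Request:
{"op": "carry_out", "data": {"offset": [[-0.002,-0.001,0.03],[-0.002,-0.001,0.07],[-0.002,-0.001,0.1],[-0.002,-0.001,0.115],[-0.002,-0.001,0.121],[-0.002,-0.001,0.124],[-0.002,-0.001,0.124]], "twist": [[0,0,0],[0,0,0],[0,0,0],[0,0,0],[0,0,0],[0,0,0],[0,0,0]], "fingers": [0.5,0.5,0.5,0.5,0.5,0.5,0.5]}}

```text
time: 10.8
ee_pos: [602.7, -113.3, 67.9]
eef_rot: [[0.921, 0.389, 0.001], [0.389, -0.921, -0.0], [0.001, 0.001, -1.0]]
wrist_force: [-0.9, -0.3, -0.7]
finger_gap: 43.9
gripper_force: 50.1
```

Request:
{"op": "carry_out", "data": {"offset": [[0,0,0.002],[0,0,0.004],[0,0,0.004]], "twist": [[0,0,0],[0,0,0],[0,0,0]], "fingers": [0.5,0.5,0.5]}}

```text
time: 11.18
ee_pos: [602.4, -113.2, 65.5]
eef_rot: [[0.921, 0.389, 0.0], [0.389, -0.921, 0.0], [0.0, 0.0, -1.0]]
wrist_force: [0.5, 0.9, -0.9]
finger_gap: 43.5
gripper_force: 50.1
```

Request:
{"op": "carry_out", "data": {"offset": [[0,0,0.002],[0,0,0.004],[0,0,0.004]], "twist": [[0,0,0],[0,0,0],[0,0,0]], "fingers": [0.5,0.5,0.5]}}

```text
time: 11.55
ee_pos: [602.8, -112.8, 64.8]
eef_rot: [[0.921, 0.389, 0.001], [0.389, -0.921, 0.001], [0.001, -0.0, -1.0]]
wrist_force: [-2.0, 2.1, 6.4]
finger_gap: 43.5
gripper_force: 51.1
```

Seated: 6.4 N of contact. I'll release slowly.

Request:
{"op": "carry_out", "data": {"offset": [[0,0,0],[0,0,0],[0,0,0],[0,0,0],[0,0,0],[0,0,0],[0,0,0],[0,0,0]], "twist": [[0,0,0],[0,0,0],[0,0,0],[0,0,0],[0,0,0],[0,0,0],[0,0,0],[0,0,0]], "fingers": [0.52,0.54,0.56,0.58,0.62,0.72,0.85,0.9]}}

```text
time: 12.55
ee_pos: [602.3, -113.2, 63.4]
eef_rot: [[0.921, 0.389, 0.0], [0.389, -0.921, -0.0], [0.0, 0.0, -1.0]]
wrist_force: [0.0, 0.4, 0.4]
finger_gap: 77.2
gripper_force: 0.0
```

Request:
{"op": "carry_out", "data": {"offset": [[0,0,-0.02],[0,0,-0.06],[0,0,-0.12],[0,0,-0.18],[0,0,-0.22],[0,0,-0.22]], "twist": [[0,0,0],[0,0,0],[0,0,0],[0,0,0],[0,0,0],[0,0,0]], "fingers": [0.9,0.9,0.9,0.9,0.9,0.9]}}

```text
time: 13.3
ee_pos: [603.7, -113.6, 176.5]
eef_rot: [[0.921, 0.389, 0.005], [0.389, -0.921, -0.001], [0.004, 0.003, -1.0]]
wrist_force: [0.5, 0.1, 1.0]
finger_gap: 77.0
gripper_force: 0.0
```

```bash
python3 -c "
from h import *
a,d=robot.grab_frame('side')
x0,y0=195,165;cv2.imwrite('pics/s6.png',cv2.resize(a[y0:y0+90,x0:x0+110],(770,630) if 0 else (733,600),interpolation=cv2.INTER_CUBIC))
np.save('s6.npy',d)
s=robot.state();print(s['time'],s['ee_pos'],s['qpos'])"
```

```text
13.35 [ 602.66433156 -113.27472888  174.30486616] [-2.73305066e-01  6.41910381e-02  1.76793440e+00 -7.25177431e-06
  1.30773511e+00  8.97644203e-01]
```

View pics/s6.png

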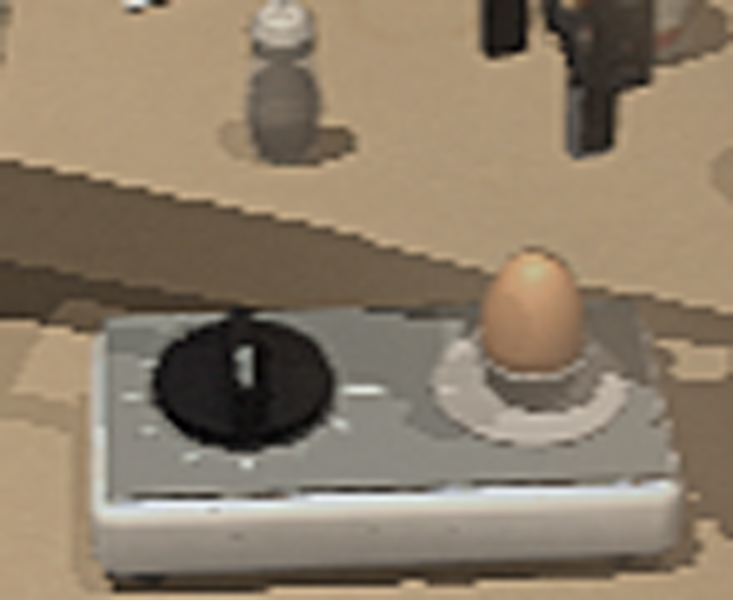

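The egg stands upright in the steel cup at crop (533,310), the gripper is clear of it, and the shaker is untouched. The dial bar still points at the third mark (247,463). Next I shut the fingers, move over the dial and turn the tool so its +x face can push.

Request:
{"op": "carry_out", "data": {"offset": [[-0.1,-0.006,0],[-0.215,-0.012,0],[-0.215,-0.012,0],[-0.215,-0.012,0],[-0.215,-0.012,0]], "twist": [[0,0,-0.2],[0,0,-0.4],[0,0,-0.6],[0,0,-0.8],[0,0,-1]], "fingers": [0.5,0,0,0,0]}}

```text
time: 13.98
ee_pos: [499.7, -149.2, 171.4]
eef_rot: [[0.372, 0.928, -0.003], [0.928, -0.372, 0.001], [0.0, -0.003, -1.0]]
wrist_force: [0.2, 0.3, -0.9]
finger_gap: 0.1
gripper_force: 0.0
```

Request:
{"op": "carry_out", "data": {"offset": [[0,0,0],[0,0,0],[0,0,0],[0,0,0],[0,0,0]], "twist": [[0,0,-0.2],[0,0,-0.4],[0,0,-0.6],[0,0,-0.8],[0,0,-1]], "fingers": [0,0,0,0,0]}}

```text
time: 14.6
ee_pos: [499.8, -149.0, 171.2]
eef_rot: [[-0.394, 0.919, -0.003], [0.919, 0.394, 0.001], [0.003, -0.003, -1.0]]
wrist_force: [0.2, -0.5, 0.3]
finger_gap: 0.2
gripper_force: 0.0
```

Request:
{"op": "carry_out", "data": {"offset": [[0,0,0],[0,0,0],[0,0,0],[0,0,0],[0,0,0]], "twist": [[0,0,-0.2],[0,0,-0.4],[0,0,-0.6],[0,0,-0.8],[0,0,-1]], "fingers": [0,0,0,0,0]}}

```text
time: 15.22
ee_pos: [499.8, -149.1, 171.2]
eef_rot: [[-0.928, 0.371, -0.003], [0.371, 0.928, 0.001], [0.004, 0.0, -1.0]]
wrist_force: [-0.1, -0.8, -0.1]
finger_gap: -0.1
gripper_force: 0.0
```

Request:
{"op": "carry_out", "data": {"offset": [[0,0,0],[0,0,0],[0,0,0],[0,0,0]], "twist": [[0,0,-0.2],[0,0,-0.4],[0,0,-0.57],[0,0,-0.57]], "fingers": [0,0,0,0]}}

```text
time: 15.72
ee_pos: [500.0, -149.1, 171.5]
eef_rot: [[-0.998, -0.06, -0.003], [-0.06, 0.998, 0.001], [0.003, 0.001, -1.0]]
wrist_force: [-0.4, 0.1, 0.9]
finger_gap: 0.1
gripper_force: 0.0
```

```bash
python3 -c "
from h import *
s=robot.state();print(s['time'],s['ee_pos'],s['qpos'],s['finger_gap']);e=s['ee_pos']
for n in('side','top'):
    a,d=robot.grab_frame(n);W=cloud(n,d)
    if n=='side':
        m=(np.hypot(W[...,0]-e[0],W[...,1]-e[1])<24)&(W[...,2]>100)&(W[...,2]<290)
        P=W[m];print(np.percentile(P[:,2],[0,1,3,10]).round(1))
        for z in range(150,260,8):
            q=P[(P[:,2]>=z)&(P[:,2]<z+8)]
            if len(q):print(z,len(q),q.min(0).round(1),q.max(0).round(1))
        for z in(175,185,195):print(z,proj('side',[[e[0],e[1]-11,z]]).round(1))
        print('dark',[(r,''.join('#' if a[r,c].max()<70 else '.' for c in range(225,265))) for r in range(190,212,1)])
go([501,-149.5,100],183.7)"
```

```text
15.725 [ 499.97819978 -149.12256858  171.5272086 ] [-3.92768409e-01 -1.36525351e-01  1.96779218e+00 -6.64904273e-06
  1.31346522e+00 -2.02404664e+00] 0.051100476048734675
[196.4 196.9 197.8 203.9]
190 4 [ 491.7 -158.2  196.4] [ 508.4 -156.6  197.6]
198 13 [ 491.8 -165.3  198.6] [ 511.1 -154.8  206. ]
206 16 [ 491.8 -168.7  206.3] [ 511.1 -155.5  212.6]
214 25 [ 491.8 -169.4  214.1] [ 511.1 -153.9  221.6]
222 13 [ 491.9 -166.   222.7] [ 508.3 -158.5  229.3]
238 2 [ 489.3 -167.7  243.8] [ 489.4 -162.8  243.9]
246 2 [ 489.4 -167.   249.9] [ 489.4 -165.2  252. ]
254 4 [ 486.8 -167.6  256.2] [ 516.3 -163.8  261.6]
175 [[240. 199.]]
185 [[240.  196.1]]
195 [[240.  193.1]]
dark [(190, '.............#####......................'), (191, '.............#####......................'), (192, '........................................'), (193, '........................................'), (194, '........................................'), (195, '........................................'), (196, '........................................'), (197, '........................................'), (198, '........................................'), (199, '........................................'), (200, '........................................'), (201, '........................................'), (202, '........................................'), (203, '........................................'), (204, '........................................'), (205, '........................................'), (206, '........................................'), (207, '........................................'), (208, '........................................'), (209, '........................................'), (210, '........................................'), (211, '....####................................')]
offset [-0.0016 -0.0007  0.1442] yaw0 -176.56 twist z -8.0058
```

Request:
{"op": "carry_out", "data": {"offset": [[-0.002,0,0.08],[-0.002,0,0.15],[-0.002,0,0.18],[-0.002,0,0.185],[-0.002,0,0.185]], "twist": [[0,0,0],[0,0,0],[0,0,0],[0,0,0],[0,0,0]], "fingers": [0,0,0,0,0]}}

```text
time: 16.45
ee_pos: [502.8, -149.8, 82.1]
eef_rot: [[-0.998, -0.062, 0.002], [-0.062, 0.998, -0.001], [-0.002, -0.001, -1.0]]
wrist_force: [0.1, 0.2, -0.5]
finger_gap: 0.2
gripper_force: 0.0
```

```bash
cat > tip.py <<'E'
from h import *
s=robot.state();e=s['ee_pos'];print(s['time'],e,s['wrist_force'])
a,d=robot.grab_frame('side');W=cloud('side',d)
m=(np.hypot(W[...,0]-e[0],W[...,1]-e[1])<26)&(W[...,2]>72)&(W[...,2]<150)
P=W[m]
for z in range(72,130,4):
    q=P[(P[:,2]>=z)&(P[:,2]<z+4)]
    if len(q):print(z,len(q),q.min(0).round(1),q.max(0).round(1))
x0,y0=200,180;cv2.imwrite('pics/%s.png'%__import__('sys').argv[1],cv2.resize(a[y0:y0+60,x0:x0+80],(640,480),interpolation=cv2.INTER_CUBIC))
E
python3 tip.py s7
```

```text
16.45 [ 502.8196239  -149.80767341   82.09093529] [ 0.06545542  0.21524216 -0.53720101]
72 3 [ 479.6 -159.    72.3] [ 508.6 -126.3   73. ]
88 2 [ 479.7 -158.9   91.3] [ 479.8 -154.    91.4]
92 2 [ 479.6 -152.1   93.4] [ 479.6 -148.3   94.1]
104 2 [ 497.2 -158.3  105.4] [ 511.5 -153.   105.9]
108 1 [ 511.5 -154.9  110.6] [ 511.5 -154.9  110.6]
112 10 [ 494.3 -166.5  112.1] [ 514.4 -155.7  116. ]
116 6 [ 494.3 -166.7  116.4] [ 514.4 -155.1  119.8]
120 10 [ 497.3 -167.6  120.1] [ 514.3 -157.8  123.7]
124 12 [ 494.3 -167.4  124.1] [ 514.3 -153.4  127.6]
128 7 [ 500.1 -165.1  128.7] [ 514.3 -156.   131.9]
```

View pics/s7.png

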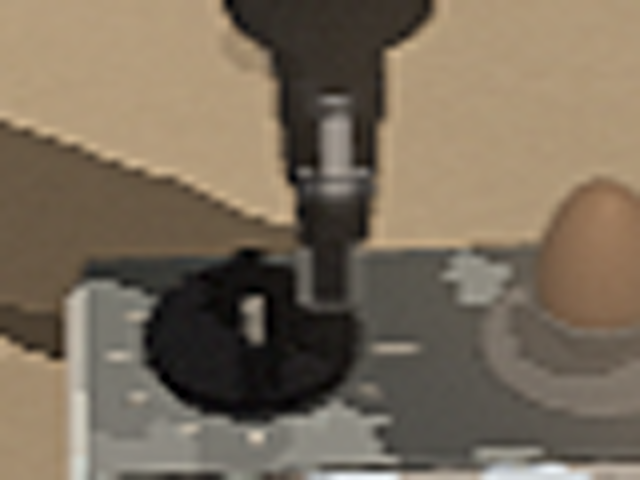

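The shut fingertip, crop (328,305), hangs over the disc just right of the bar at crop (255,320). Its tip is at z≈104 with the TCP at 82, so I lower 26 mm.

Request:
{"op": "carry_out", "data": {"offset": [[0,0,0.02],[0,0,0.04],[0,0,0.05],[0,0,0.052],[0,0,0.052]], "twist": [[0,0,0],[0,0,0],[0,0,0],[0,0,0],[0,0,0]], "fingers": [0,0,0,0,0]}}

```text
time: 17.12
ee_pos: [502.0, -149.5, 54.8]
eef_rot: [[-0.998, -0.062, -0.0], [-0.062, 0.998, 0.0], [0.0, 0.0, -1.0]]
wrist_force: [0.4, 0.2, -0.2]
finger_gap: -0.2
gripper_force: 0.0
```

Run:
```python
from h import *
s=robot.state();e=s['ee_pos'];print(s['time'],e,s['wrist_force'],s['qpos'][5])
R=s['eef_rot'];R0=np.array(R)
ax=np.array([473.3,-121.3]);
def rows(a0,phis,gap=17,r=30):
    for ph in phis: # ph = clockwise turn from the present bar direction (-86.3 deg)
        th=np.radians(-86.3-ph);b=np.array([np.cos(th),np.sin(th)]);u=np.array([-b[1],b[0]]) # u: ccw side
        p=ax+r*b+gap*u;d=R0.T@np.array([p[0]-e[0],p[1]-e[1],0]);print(ph,p.round(1),(d/500).round(3)[:2],round(ph/45,3))
rows(0,[0,8,16,24,32,40,45,53,61,69,77,85,88])
```

```text
17.125 [ 501.96249359 -149.45911537   54.809641  ] [ 0.39946036  0.16038947 -0.17525005] -2.024755422679069
0 [ 492.2 -150.1] [ 0.02 -0.  ] 0.0
8 [ 488.  -152.5] [ 0.028 -0.004] 0.178
16 [ 483.5 -154.2] [ 0.037 -0.007] 0.356
24 [ 478.8 -155.3] [ 0.047 -0.009] 0.533
32 [ 474.  -155.8] [ 0.057 -0.009] 0.711
40 [ 469.2 -155.5] [ 0.066 -0.008] 0.889
45 [ 466.3 -155.1] [ 0.072 -0.007] 1.0
53 [ 461.6 -153.8] [ 0.081 -0.004] 1.178
61 [ 457.2 -151.8] [0.09  0.001] 1.356
69 [ 453.1 -149.3] [0.097 0.006] 1.533
77 [ 449.5 -146.2] [0.104 0.013] 1.711
85 [ 446.2 -142.6] [0.11  0.021] 1.889
88 [ 445.1 -141.2] [0.112 0.024] 1.956
```

Request:
{"op": "carry_out", "data": {"offset": [[0.02,0,0],[0.028,-0.004,0],[0.037,-0.007,0],[0.047,-0.009,0],[0.057,-0.009,0],[0.066,-0.008,0],[0.072,-0.007,0],[0.072,-0.007,0]], "twist": [[0,0,0],[0,0,0.18],[0,0,0.36],[0,0,0.53],[0,0,0.71],[0,0,0.89],[0,0,1],[0,0,1]], "fingers": [0,0,0,0,0,0,0,0]}}

```text
time: 18.12
ee_pos: [465.7, -155.2, 55.1]
eef_rot: [[-0.75, 0.661, 0.0], [0.661, 0.75, -0.0], [-0.0, -0.0, -1.0]]
wrist_force: [-0.9, -0.3, -0.7]
finger_gap: 0.2
gripper_force: 0.0
```

```bash
cat > dial.py <<'E'
from h import *
s=robot.state();e=s['ee_pos'];R0=np.array(s['eef_rot']);print(s['time'],e.round(1),s['wrist_force'].round(1))
for n in('top','side'):
    im,d=robot.grab_frame(n);W=cloud(n,d);off=2.5 if n=='side' else 0
    m=(np.hypot(W[...,0]-473.3,W[...,1]+121.3)<46)&(W[...,2]>83)&(W[...,2]<99)
    P=W[m]
    if len(P)>8:
        v=P[:,:2].mean(0)-[473.3,-121.3];r=cv2.minAreaRect(P[:,:2].astype(np.float32));print(n,len(P),"dir of mean",np.degrees(np.arctan2(v[1],v[0])).round(1),"rect",np.round(r[0],1),np.round(r[1],1),round(r[2],1))
    print([(np.round(x['pixel'],1).tolist(),round(x['conf'],2),(ray(n,x['pixel'],82)[:2]-[473.3,-121.3]).round(0).tolist()) for x in robot.pinpoint(n,'dial_grip')[:2]])
y0=np.degrees(np.arctan2(R0[1,0],R0[0,0]));print("yaw",y0)
ax=np.array([473.3,-121.3])
for ph in(45,53,61,69,77,85,88):
    th=np.radians(-86.3-ph);b=np.array([np.cos(th),np.sin(th)]);u=np.array([-b[1],b[0]])
    p=ax+30*b+17*u;d=R0.T@np.array([p[0]-e[0],p[1]-e[1],0]);print(ph,(d/500).round(3)[:2],round((ph-45)/45,3))
E
python3 dial.py
```

```text
18.125 [ 465.7 -155.2   55.1] [-0.9 -0.3 -0.7]
top 25 dir of mean 58.6 rect [ 477.8 -114.5] [24.4 10.9] 46.2
[([296.5, 217.8], 0.53, [-11.0, -20.0])]
side 39 dir of mean -102.7 rect [ 474.8 -141.9] [59.2 35. ] 42.9
[([224.4, 223.6], 0.75, [-19.0, -33.0])]
yaw 138.59845909549173
45 [-0.001  0.001] 0.0
53 [ 0.008 -0.003] 0.178
61 [ 0.017 -0.006] 0.356
69 [ 0.027 -0.008] 0.533
77 [ 0.036 -0.008] 0.711
85 [ 0.046 -0.007] 0.889
88 [ 0.049 -0.006] 0.956
```

The dial is turning as planned, with the bar now at about −133°. I push on to just short of the sixth mark.

Request:
{"op": "carry_out", "data": {"offset": [[0.008,-0.003,0],[0.017,-0.006,0],[0.027,-0.008,0],[0.036,-0.008,0],[0.046,-0.007,0],[0.049,-0.006,0],[0.049,-0.006,0]], "twist": [[0,0,0.18],[0,0,0.36],[0,0,0.53],[0,0,0.71],[0,0,0.89],[0,0,0.96],[0,0,0.96]], "fingers": [0,0,0,0,0,0,0]}}

```text
time: 19.2
ee_pos: [445.7, -141.1, 54.8]
eef_rot: [[-0.095, 0.996, -0.0], [0.996, 0.095, 0.0], [0.0, -0.0, -1.0]]
wrist_force: [0.2, -0.2, -0.4]
finger_gap: -0.3
gripper_force: 0.0
```

Request:
{"op": "carry_out", "data": {"offset": [[-0.02,0,0],[-0.04,0,0],[-0.04,0,-0.06],[-0.04,0,-0.16],[-0.04,0,-0.24],[-0.1,0,-0.26],[-0.18,0,-0.26],[-0.2,0,-0.26]], "twist": [[0,0,0],[0,0,0],[0,0,0],[0,0,0],[0,0,0],[0,0,0],[0,0,0],[0,0,0]], "fingers": [0,0,0,0,0,0,0,0]}}

```text
time: 20.2
ee_pos: [455.2, -243.0, 185.1]
eef_rot: [[-0.091, 0.996, 0.0], [0.996, 0.091, -0.0], [-0.0, 0.0, -1.0]]
wrist_force: [0.6, 0.4, -0.3]
finger_gap: -0.2
gripper_force: 0.0
```

```bash
python3 dial.py|head -5; python3 -c "
from h import *
a,_=robot.grab_frame('side');b,_=robot.grab_frame('top')
cv2.imwrite('pics/f.png',np.vstack([cv2.resize(a[185:255,195:315],(600,350),interpolation=cv2.INTER_CUBIC)[:300],cv2.resize(b[150:245,250:410],(600,356),interpolation=cv2.INTER_CUBIC)[:300]]))"
```

```text
20.2 [ 455.2 -243.   185.1] [ 0.6  0.4 -0.3]
top 75 dir of mean 170.4 rect [ 462.4 -119.9] [58.5 12.3] 3.8
[([292.0, 222.0], 0.61, [-24.0, -5.0])]
side 93 dir of mean -152.4 rect [ 462.8 -126. ] [56.5 18.5] 6.1
[([218.4, 218.7], 0.95, [-37.0, -11.0])]
```

View pics/f.png

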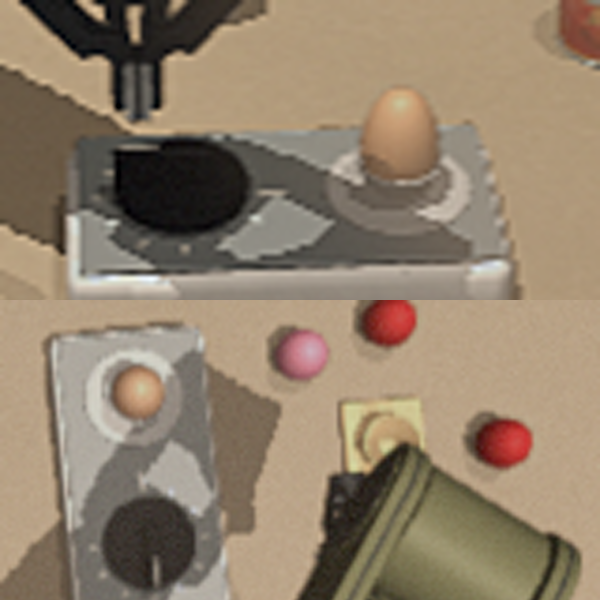

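The bar points straight back toward the robot: in the top half its white line is at (155,570), and the rectangle fit gives 3.8° against the cooker's 3.7°. That is six minutes. The egg stands upright in the cup at (400,130), and the robot touches nothing.

```bash
python3 -c "
from h import *
print(robot.job_done())"
```

```text
the job is handed in; nothing more can be done
None
```

The larger egg stands blunt end down and released in the cooker's steel cup, the dial then went from three minutes to rest at six, and the job was handed in at about 20 s of the 58 s allowed; no verdict was shown.

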